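# Lid the pot and hold the colour reader on its marked spot

### The job

Set the loose blue lid onto the blue ceramic pot so that it sits seated and level, without dropping it, and let go of it. Then take the colour reader out of its white dock and hold it upright with its rubber foot centred on the white spot with the black ring on top of the lid, pressing gently so that the sprung foot goes about half-way in, and finish while still holding it pressed there. Leave the pot where it stands and the other things on the desk undisturbed.

Things in the scene. Friction and masses are not known exactly. Their poses are not given: they have to be found in the camera images.
- pot: Open round pot of blue glazed ceramic, loose, about 0.8 kg, standing on the desk: outer diameter 112 mm (narrower at the foot), inner diameter 102 mm, 85 mm tall. Origin: centre of its underside, on the desk; z up.
- pot_rim (a point): Centre of the pot's mouth, level with the top of its rim, 85 mm above the desk. With the lid seated, the disc's underside lies on the rim and lid_grip is 32 mm above this point (the underside of the lid's step is 40 mm below lid_grip).
- lid_grip (a point): Grip point on the axis of the lid's knob, 25 mm above the lid's top face; z is the lid's up axis. Lid: loose blue ceramic disc, 116 mm in diameter, 7 mm thick, 0.22 kg, with a wooden knob (upright cylinder, 24 mm in diameter, 38 mm tall) in the middle and a round step underneath, 94 mm in diameter, 8 mm deep, that drops into the pot's mouth. It starts level on the trivet, knob up.
- spot (a point): Centre of the marked spot on the lid's top face: a white dot 18 mm in diameter inside a black ring 25 mm across, 38 mm from the knob's axis along the lid's x axis. It moves with the lid.
- trivet: Flat round cork trivet with dark and grey dots along its edge, fixed, 144 mm in diameter, 8 mm thick, on which the lid lies at the start. Origin: centre of its underside.
- dock: White plastic charging dock, fixed, a block 70 x 70 x 50 mm with an upright round hole (24 mm in diameter, 47.5 mm deep) in its top, in which the reader's nose stands. Origin: centre of its underside.
- reader_grip (a point): Point half-way up the reader's body, on its axis, where to grip it; z up, away from its foot. Colour reader: loose, 0.12 kg, 110 mm tall; a black upright box body 34 mm (its x) by 40 mm (its y) by 64 mm tall with an orange band and button, below it a round grey nose 19 mm in diameter with a sprung foot. The body reaches 32 mm above and below this point.
- reader_tip (a point): Centre of the flat lower end of the reader's sprung black rubber foot, 16 mm in diameter, 78 mm below reader_grip when the foot is out; z points up along the reader. At the start the nose and foot (46 mm long together) stand in the dock's hole, the body's lower face on the dock's top; it lifts straight out.
- foot (a joint): How far the reader's foot is pushed in, m: 0 fully out, 0.008 fully in. Its spring starts to give at about 2 N and takes 0.6 N more for each mm, so about 4.4 N half-way in.
- candle: White candle in a round glass holder, 72 mm in diameter, 74 mm tall, loose bystander. Origin: centre of its underside.
- eraser: White eraser in a black sleeve, 22 x 44 x 12 mm, loose bystander. Origin: centre of its underside.
- mug: White mug, 80 mm in diameter, 90 mm tall, loose bystander. Origin: centre of its underside.
- glue: White and blue tube of glue with a black cap, 30 x 96 x 14 mm, loose bystander. Origin: on its underside, under the middle of the white part.
Not all that is in view belongs to the job. Of the things that look like the part that bears reader_grip, the middle-sized one is meant.

How it is judged:
On the way, in this order (a step that is already met when the one before it is completed fails the run):
1. the lid sits seated and level on the pot, let go (z of lid_grip in the frame of pot between 0.115 and 0.119 m and horizontal distance between lid_grip and pot_rim below 0.006 m and angle between each of lid_grip, pot's own z axis and vertical below 0.035 rad and contact force between the fingers and lid below 0.1 N and distance of pot from where it was at the start of the episode below 0.03 m), for 0.3 s.
2. the reader is lifted out of its dock (height (world z) of reader_tip above 0.06 m and contact force between the fingers and reader above 0.5 N), for 0.1 s.
At the end, for the whole second after the job is handed in: Lid on the pot, released: within 6 mm of centre, 2 mm of seated height, level within 2 deg; pot upright, moved under 30 mm. Gripper holds the reader at rest, upright within 7 deg, foot 1 to 7.5 mm in, centred within 7 mm on the spot, pressing the lid with 2 to 12 N (all of step 1 and distance between reader_tip and spot below 0.007 m and angle between reader_grip's own z axis and vertical below 0.12 rad and contact force between reader and lid between 2 and 12 N and value of joint foot between 0.001 and 0.0075 m and contact force between the fingers and reader above 1 N and linear speed of each of reader, lid below 0.02 m/s); the arm keeps its last pose, push and grip.
It fails at once if the lid is dropped (from more than about 1.5 cm) (linear speed of lid above 0.55 m/s and contact force between the fingers and lid below 0.05 N).
It fails at once if the reader is pressed hard on the lid (over 25 N) (contact force between reader and lid above 25 N).
It fails at once if the candle, eraser, mug or glue is disturbed (moved more than 30 mm) (distance of any of candle, eraser, mug, glue from where it was at the start of the episode above 0.03 m).
It also fails if it takes over 72 s, if anything falls off the work surface, if the arm or the gripper's body presses on something with over 40 N, if the wrist force passes 120 N, or if a joint passes its speed limit or range.

### The arm

A 7-joint arm with a two-finger parallel gripper is mounted at the origin on the work surface. World frame = base frame: x ahead of the robot, y to its left, z up, the work surface at z = 0. Lengths are in m, angles in rad, forces in N, time in s.
With the tool pointing down it reaches from about 0.375 to 0.925 m from the base axis. Payload 3.1 kg.
Tool frame: the origin (TCP) lies midway between the tips of the shut fingers; the grasp point (between the pads) lies 19 mm behind it; z points along the fingers, y is the direction in which the jaws open and shut (so a half turn about z gives the same grasp; the last joint's range is limited). The gripper opens to 85 mm and grips with 20 to 120 N. Pads are 22 mm wide; open, the fingers measure 114 mm over their backs; the gripper's body (76 mm by 85 mm) begins 54 mm behind the grasp point. The pads swing forward as they close: fully open they stand 13 mm farther back than shut.
Start: joints at [-1.204, 0.383, 0.044, 1.598, -0.018, 1.161, -0.05], TCP at [0.291, 0.581, 0.231] pointing down, gripper open.
Joint ranges: [-2.61, 2.61], [-0.41, 2.15], [-1.48, 1.57], [0, 2.5], [-1.57, 4.71], [0.05, 1.97], [-2.85, 2.85]. Speed limits (rad/s): [2.79, 2.79, 3.14, 3.14, 3.14, 3.14, 3.14].

### API

Orientations are given as a unit quaternion [w, x, y, z].
In Python, from rig import bot, viewer, job_done gives the robot as it stands.
- The arm moves only by the tool play_rows, never from a script. Its argument "rows" is a list of rows, each an object with "grip": the opening in per cent of the stroke, from 0 (shut) to 100 (fully open); "translation": the shift along the tool's x, y, z in cm, a list of three; "turn": the turn about the tool's z in rad. A call has 1 to 20 rows; each row is the pose to reach, as a shift and turn from the pose commanded when the call began, along the tool's axes at that moment; what a row does not reach only later rows make up. A row lasts 1/12 s, in which the tool goes at most 41.7 mm and 7.16 degrees, less where a joint would pass 70% of its speed; a pose out of reach is approached as far as the arm can. A call with a gripper value outside its range is refused whole. The fingers move at their own pace and stop on an object; the grip force is fixed at half the most. Time passes only in rows, so rows that repeat a pose let the fingers close. It gives the time, the measured TCP pose, the force and the opening at its end, in the units of the state.
- bot.read_state(): the state, without advancing time (a new reading comes with each control period).
- viewer.read_camera(name): name is "scene" or "top" or "wrist"; returns the picture (400x640x3 uint8, blue, green, red); there is no depth.
- viewer.get_calibration(name): a dict with "intrinsics" (3x3 intrinsics, pixels), "T" (4x4, takes a point from camera to world coordinates). Camera axes: x right, y up, looking along -z (the intrinsics and any distortion apply to the point x, -y, -z); pixel columns grow to the right and rows downward; lengths in m; the calibration is good to about 2 mm. A picture is of the moment at which its call begins: read the wrist's pose just before it. get_calibration takes no time and is no camera call; for the wrist camera it gives the pose at the moment of the call.
- job_done(): hands the job in, once; it reports no verdict.
The state is a dict: "clock": time; "joint_positions": joint angles; "qvel": joint speeds; "tau": joint torques, N m; "tcp_pos": TCP position; "orientation": TCP orientation; "wrist_force": force on the tool from outside, world axes, zero at the start; "ft_torque": the same for the moment, N m; "opening": finger opening in m.
Only numpy, scipy, OpenCV 4.12 (cv2) and the standard library are available. Lean on these libraries where they do the work, as an engineer would, in place of code of your own. Each camera call takes 0.05 s, during which the arm holds its last target. There are 200 camera calls.

## Working session

There is one attempt and no reset: what is moved stays moved. The work goes in short steps, Python scripts to look and compute and a tool call to move; the robot and the scene stay as the last step left them, time stands still between calls to the robot, and variables do not carry over. Pictures are saved under pics/ and viewed, about 8 in all and at most 12, crops included, and the job is handed in when it is done.

Besides the shell and the picture viewer there is one more tool, called after ">>>" by a JSON object that holds its "method" and its "body", one argument or row to a line. play_rows: Moves the arm, as the interface text tells. Its arguments: {"type":"object","properties":{"rows":{"type":"array","items":{"type":"object","properties":{"grip":{"type":"number"},"translation":{"type":"array","items":{"type":"number"}},"turn":{"type":"number"}}}}},"required":["rows"]}

```bash
mkdir -p pics; ls
python3 - <<'E'
from rig import bot, viewer
import cv2, numpy as np
s=bot.read_state(); print(s)
for n in ["scene","top","wrist"]:
    c=viewer.get_calibration(n); print(n,{k:np.round(v,4).tolist() if not isinstance(v,str) else v for k,v in c.items()})
    im=viewer.read_camera(n); cv2.imwrite(f"pics/{n}0.png",im)
E
```

```text
pics
{'clock': 0.0, 'joint_positions': array([-1.20379888,  0.38383863,  0.04380861,  1.59958501, -0.01789961,
        1.16122725, -0.04989068]), 'qvel': array([-0.00075565,  0.00044289,  0.00066457,  0.00110793,  0.00159161,
       -0.00033323, -0.00085305]), 'tau': array([-2.97271372e-04, -4.33466220e+01,  1.02465514e+00, -2.49507505e+01,
        1.07239178e-02,  1.13982594e-02,  1.25888957e-05]), 'tcp_pos': array([0.2909199 , 0.58019129, 0.22987933]), 'orientation': array([-2.41353717e-04,  2.30257446e-01,  9.73128836e-01, -1.31107726e-03]), 'wrist_force': array([-0.12436219,  0.67915758,  0.54974279]), 'ft_torque': array([-0.0272174 ,  0.01042747, -0.02588901]), 'opening': 0.08548644533373795}
scene {'intrinsics': [[409.7073, 0.0, 319.2848], [0.0, 409.7073, 196.9742], [0.0, 0.0, 1.0]], 'T': [[0.7122, -0.4469, 0.5414, 1.1712], [0.702, 0.4449, -0.5561, -0.7276], [0.0077, 0.7761, 0.6306, 0.8188], [0.0, 0.0, 0.0, 1.0]]}
top {'intrinsics': [[429.2451, 0.0, 321.9803], [0.0, 429.2451, 198.5929], [0.0, 0.0, 1.0]], 'T': [[0.0227, 0.988, -0.153, 0.3921], [-0.9991, 0.0278, 0.0311, -0.0873], [0.035, 0.1522, 0.9877, 1.1487], [0.0, 0.0, 0.0, 1.0]]}
wrist {'intrinsics': [[295.8261, 0.0, 319.148], [0.0, 295.8261, 202.9005], [0.0, 0.0, 1.0]], 'T': [[0.4475, -0.85, -0.2778, 0.219], [0.8943, 0.4245, 0.1417, 0.6169], [-0.0025, -0.3119, 0.9501, 0.3739], [0.0, 0.0, 0.0, 1.0]]}
```

View pics/top0.png

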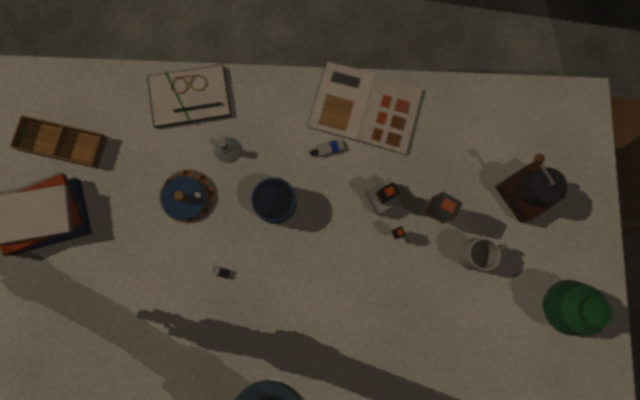

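View pics/scene0.png

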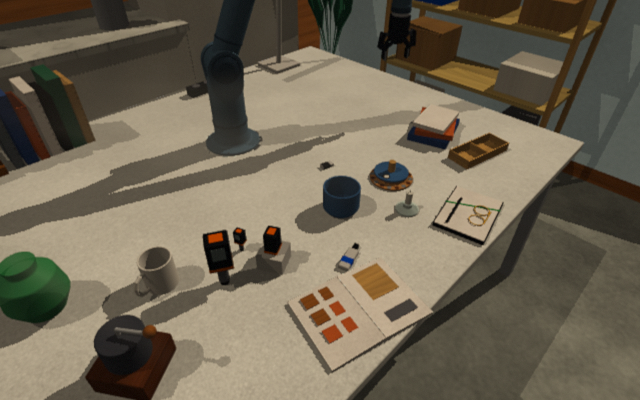

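The top view shows the lid on the trivet at about (186,198), the pot at (274,200), the candle at (228,149), the eraser at (225,271) and the glue at (328,148). The reader in its dock is at (386,193), with decoys at (400,232) and (443,207). The scene view agrees.

```bash
cat > h.py <<'E'
from rig import bot, viewer
import cv2, numpy as np
def ray(cal,u,v):
    K=cal["intrinsics"];T=cal["T"]
    d=np.array([(u-K[0][2])/K[0][0],-(v-K[1][2])/K[1][1],-1.0])
    return T[:3,3],T[:3,:3]@d
def cast(cal,u,v,z):
    o,d=ray(cal,u,v); return o+d*(z-o[2])/d[2]
def proj(cal,p):
    K=cal["intrinsics"];T=cal["T"]
    q=T[:3,:3].T@(np.asarray(p)-T[:3,3]); return np.array([K[0][2]+K[0][0]*q[0]/-q[2],K[1][2]+K[1][1]*q[1]/q[2]])
def totool(s,p):
    "shift in tool axes, cm, from the measured TCP to world p"
    from scipy.spatial.transform import Rotation as R
    q=s["orientation"]; return 100*R.from_quat([q[1],q[2],q[3],q[0]]).as_matrix().T@(np.asarray(p)-s["tcp_pos"])
def blobs(mask,amin=30):
    cs,_=cv2.findContours(mask.astype(np.uint8),cv2.RETR_EXTERNAL,cv2.CHAIN_APPROX_NONE)
    return [c for c in cs if cv2.contourArea(c)>amin]
E
python3 - <<'E'
from h import *
cal=viewer.get_calibration("top"); im=cv2.imread("pics/top0.png")
cr=cv2.convertScaleAbs(im[120:260,150:416],alpha=1.8)
cv2.imwrite("pics/topcrop.png",cv2.resize(cr,None,fx=3,fy=3,interpolation=cv2.INTER_CUBIC))
hsv=cv2.cvtColor(im,cv2.COLOR_BGR2HSV)
H,S,V=cv2.split(hsv)
for nm,m,z in [("blue",(H>95)&(H<125)&(S>90),.085),("orange",(H<14)&(S>190)&(V>90),.114)]:
    for c in blobs(m,8):
        M=cv2.minAreaRect(c); print(nm,np.round(M[0],1),np.round(M[1],1),round(M[2]),cv2.contourArea(c),[np.round(cast(cal,*M[0],zz),4) for zz in (.023,.085,.114)])
E
```

```text
blue [181.5 198. ] [37. 40.] 0 723.5 [array([0.5577, 0.2461, 0.023 ]), array([0.5485, 0.2277, 0.085 ]), array([0.5443, 0.2191, 0.114 ])]
blue [334.1 146.3] [10.1  5.7] 72 45.0 [array([ 0.7107, -0.1524,  0.023 ]), array([ 0.6931, -0.1488,  0.085 ]), array([ 0.6849, -0.1471,  0.114 ])]
orange [389.3 190.6] [4.9 6.3] 63 23.5 [array([ 0.5932, -0.3026,  0.023 ]), array([ 0.5821, -0.2907,  0.085 ]), array([ 0.5769, -0.2852,  0.114 ])]
```

View pics/topcrop.png

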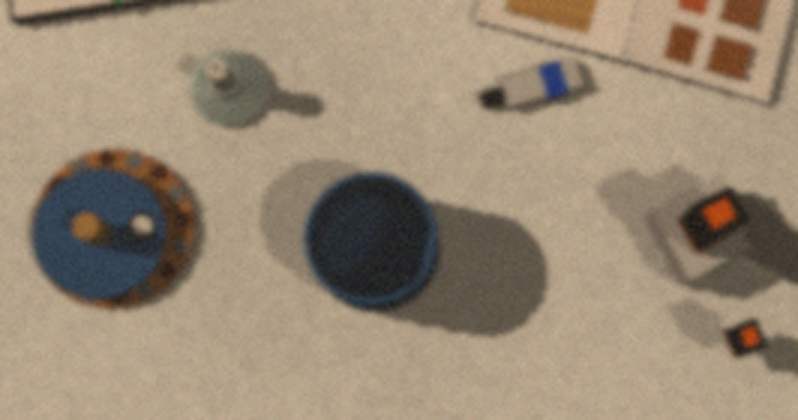

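Run:
```python
from h import *
cal=viewer.get_calibration("top"); im=cv2.imread("pics/top0.png"); s=bot.read_state()
P=lambda x,y,z: cast(cal,150+(x-1)/3,120+(y-1)/3,z)
lid=P(100,236,.023); spot=P(143,224,.023); knob=P(87,226,.061); pot=P(372,240,.085); rd=P(714,219,.114); can=P(233,89,.03)
for n,p in dict(lid=lid,spot=spot,knob=knob,pot=pot,reader=rd,candle=can,small=P(746,338,.05)).items(): print(n,np.round(p,4))
print(np.linalg.norm(spot-lid), "tool shift to above knob", totool(s,[*(lid+knob)[:2]/2,.17]))
# reader corners at top
for c in [(680,222),(738,188),(750,214),(694,250)]: print(P(*c,.114))
```

```text
lid [0.5569 0.2421 0.023 ]
spot [0.5686 0.2056 0.023 ]
knob [0.5596 0.2425 0.061 ]
pot [ 5.508e-01 -2.000e-04  8.500e-02]
reader [ 0.5717 -0.2812  0.114 ]
candle [0.6911 0.1327 0.03  ]
small [ 0.4799 -0.3207  0.05  ]
0.03836618990125917 tool shift to above knob [-39.03858294 -18.23341303   6.06018483]
[ 0.56835988 -0.25316556  0.114     ]
[ 0.59810906 -0.30104565  0.114     ]
[ 0.57666696 -0.31088205  0.114     ]
[ 0.54551846 -0.26472337  0.114     ]
```

>>> {"method": "play_rows", "body": {
  "rows": [
    {"grip":100,"translation":[-2,-1,0],"turn":0},
    {"grip":100,"translation":[-5,-2.3,0.5],"turn":0},
    {"grip":100,"translation":[-8,-3.7,1],"turn":0},
    {"grip":100,"translation":[-11.3,-5.3,1.5],"turn":0},
    {"grip":100,"translation":[-14.6,-6.8,2],"turn":0},
    {"grip":100,"translation":[-17.9,-8.4,2.5],"turn":0},
    {"grip":100,"translation":[-21.2,-9.9,3],"turn":0},
    {"grip":100,"translation":[-24.5,-11.4,3.5],"turn":0},
    {"grip":100,"translation":[-27.8,-13,4],"turn":0},
    {"grip":100,"translation":[-31,-14.5,4.5],"turn":0},
    {"grip":100,"translation":[-34,-16,5],"turn":0},
    {"grip":100,"translation":[-36.5,-17.1,5.5],"turn":0},
    {"grip":100,"translation":[-38.2,-17.8,6],"turn":0},
    {"grip":100,"translation":[-39,-18.2,6],"turn":0},
    {"grip":100,"translation":[-39,-18.2,6],"turn":0},
    {"grip":100,"translation":[-39,-18.2,6],"turn":0},
    {"grip":100,"translation":[-39,-18.2,6],"turn":0}
  ]
}}

```text
clock: 1.57
tcp_pos: [0.5572, 0.2461, 0.1714]
orientation: [-0.001, 0.229, 0.973, 0.001]
wrist_force: [0.4, -0.5, 0.3]
opening: 0.0852
```

Run:
```python
from h import *
s=bot.read_state(); cal=viewer.get_calibration("wrist"); im=viewer.read_camera("wrist"); cv2.imwrite("pics/w1.png",im)
import pickle; pickle.dump((s,cal),open("w1.pkl","wb"))
print(s["clock"],s["tcp_pos"],s["joint_positions"],s["wrist_force"])
print("pred lid/knob/pot px",[proj(cal,p) for p in ([.5569,.2421,.023],[.558,.2423,.061],[.5508,0,.085])])
```

```text
1.5667 [0.55720128 0.24610031 0.17143719] [-0.66596157  0.36877236  0.2241631   1.76383757 -0.09618112  1.01945054
  0.70330204] [ 0.40442912 -0.54490604  0.32699533]
pred lid/knob/pot px [array([315.18799739, 190.45969657]), array([315.43565674, 202.77828509]), array([ 79.5635621 , 314.03163392])]
```

View pics/w1.png

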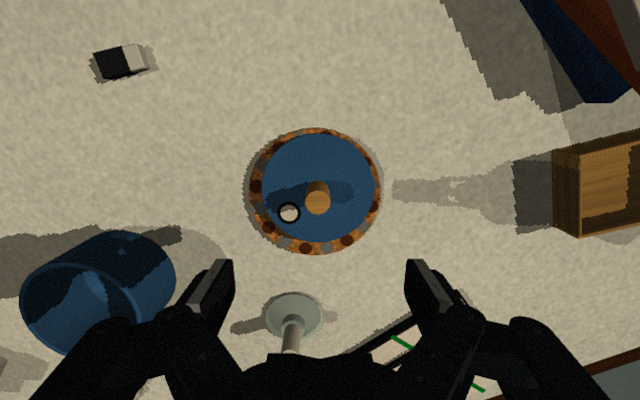

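The wrist view shows the lid disc at about (320,191), the knob top at (318,202), the spot at (289,212) and the pot at (97,292). I'll refine these by masks.

Run:
```python
from h import *
import pickle
s,cal=pickle.load(open("w1.pkl","rb")); im=cv2.imread("pics/w1.png")
H,S,V=cv2.split(cv2.cvtColor(im,cv2.COLOR_BGR2HSV))
b=((H>95)&(H<125)&(S>70)); b[:, :235]=0; b[:100]=0; b[260:]=0; b[:,400:]=0
c=max(blobs(b),key=cv2.contourArea); h=cv2.convexHull(c)[:,0]
pts=np.array([cast(cal,*p,.0215) for p in h])[:,:2].astype(np.float32)
(cc,r)=cv2.minEnclosingCircle(pts); print("lid",cc,r, "ls",(lambda A:A[:2])(np.linalg.lstsq(np.c_[2*pts,np.ones(len(pts))],(pts**2).sum(1),rcond=None)[0]))
k=(H>8)&(H<22)&(S>110)&(V>110); k[:170]=0;k[225:]=0;k[:,:295]=0;k[:,345:]=0
for c in blobs(k,20):
    (u,v),r=cv2.minEnclosingCircle(c); print("knob",u,v,r,cast(cal,u,v,.061))
w=(S<90)&(V>110); w[:195]=0;w[228:]=0;w[:,:275]=0;w[:,303:]=0
for c in blobs(w,20):
    (u,v),r=cv2.minEnclosingCircle(c); print("spot",u,v,r,cast(cal,u,v,.023))
```

```text
lid (0.5583003163337708, 0.24385198950767517) 0.05819041654467583 ls [0.55823792 0.24391107]
knob 318.0 200.0 14.14223575592041 [0.55667307 0.24555215 0.061     ]
spot 288.558837890625 212.5 8.573501586914062 [0.56593325 0.20626081 0.023     ]
```

>>> {"method": "play_rows", "body": {
  "rows": [
    {"grip":100,"translation":[-0.1,-0.15,2],"turn":0},
    {"grip":100,"translation":[-0.1,-0.15,5],"turn":0},
    {"grip":100,"translation":[-0.1,-0.15,8],"turn":0},
    {"grip":100,"translation":[-0.1,-0.15,11],"turn":0},
    {"grip":100,"translation":[-0.1,-0.15,12.8],"turn":0},
    {"grip":100,"translation":[-0.1,-0.15,13.6],"turn":0},
    {"grip":100,"translation":[-0.1,-0.15,13.9],"turn":0},
    {"grip":100,"translation":[-0.1,-0.15,13.9],"turn":0},
    {"grip":100,"translation":[-0.1,-0.15,13.9],"turn":0},
    {"grip":100,"translation":[-0.1,-0.15,13.9],"turn":0}
  ]
}}

```text
clock: 2.45
tcp_pos: [0.5601, 0.2428, 0.0342]
orientation: [0.001, 0.23, 0.973, 0.001]
wrist_force: [0.3, -0.5, 0.2]
opening: 0.0858
```

>>> {"method": "play_rows", "body": {
  "rows": [
    {"grip":60,"translation":[0.1,0,0.2],"turn":0},
    {"grip":45,"translation":[0.2,0,0.2],"turn":0},
    {"grip":30,"translation":[0.2,0,0.2],"turn":0},
    {"grip":20,"translation":[0.2,0,0.2],"turn":0},
    {"grip":10,"translation":[0.2,0,0.2],"turn":0},
    {"grip":0,"translation":[0.2,0,0.2],"turn":0},
    {"grip":0,"translation":[0.2,0,0.2],"turn":0},
    {"grip":0,"translation":[0.2,0,0.2],"turn":0},
    {"grip":0,"translation":[0.2,0,0.2],"turn":0},
    {"grip":0,"translation":[0.2,0,0.2],"turn":0},
    {"grip":0,"translation":[0.2,0,0.2],"turn":0},
    {"grip":0,"translation":[0.2,0,0.2],"turn":0}
  ]
}}

```text
clock: 3.45
tcp_pos: [0.5573, 0.2429, 0.0308]
orientation: [0.0, 0.23, 0.973, 0.0]
wrist_force: [-0.8, 0.1, 4.4]
opening: 0.0226
```

Run:
```python
from h import *
for i in range(4):
    s=bot.read_state(); print(s["clock"],s["tcp_pos"].round(4),s["orientation"].round(4),s["wrist_force"].round(1),s["opening"].round(4)); im=viewer.read_camera("wrist")
cv2.imwrite("pics/w2.png",im)
```

```text
Traceback (most recent call last):
AttributeError: 'float' object has no attribute 'round'
```

>>> {"method": "play_rows", "body": {
  "rows": [
    {"grip":0,"translation":[0,0,-0.3],"turn":0},
    {"grip":0,"translation":[0,0,-1],"turn":0},
    {"grip":0,"translation":[0,0,-2],"turn":0},
    {"grip":0,"translation":[0,0,-3.5],"turn":0},
    {"grip":0,"translation":[0,0,-5],"turn":0},
    {"grip":0,"translation":[0,0,-7],"turn":0},
    {"grip":0,"translation":[0,0,-9],"turn":0},
    {"grip":0,"translation":[0,0,-11],"turn":0},
    {"grip":0,"translation":[0,0,-13],"turn":0},
    {"grip":0,"translation":[0,0,-14.5],"turn":0},
    {"grip":0,"translation":[0,0,-15.5],"turn":0},
    {"grip":0,"translation":[0,0,-16],"turn":0},
    {"grip":0,"translation":[0,0,-16],"turn":0}
  ]
}}

```text
clock: 4.53
tcp_pos: [0.5573, 0.2428, 0.1915]
orientation: [0.001, 0.23, 0.973, 0.001]
wrist_force: [0.0, 0.6, -2.7]
opening: 0.0224
```

>>> {"method": "play_rows", "body": {
  "rows": [
    {"grip":0,"translation":[-0.5,-0.5,0],"turn":0},
    {"grip":0,"translation":[-1.5,-1.5,0],"turn":0},
    {"grip":0,"translation":[-3,-2.9,0],"turn":0},
    {"grip":0,"translation":[-4.8,-4.6,0],"turn":0},
    {"grip":0,"translation":[-6.7,-6.5,0],"turn":0},
    {"grip":0,"translation":[-8.7,-8.4,0],"turn":0},
    {"grip":0,"translation":[-10.7,-10.3,0],"turn":0},
    {"grip":0,"translation":[-12.7,-12.3,0],"turn":0},
    {"grip":0,"translation":[-14.7,-14.2,0],"turn":0},
    {"grip":0,"translation":[-16.7,-16.1,0],"turn":0},
    {"grip":0,"translation":[-18.5,-17.9,0],"turn":0},
    {"grip":0,"translation":[-20.2,-19.5,0],"turn":0},
    {"grip":0,"translation":[-21.4,-20.7,0],"turn":0},
    {"grip":0,"translation":[-22.1,-21.3,0],"turn":0},
    {"grip":0,"translation":[-22.3,-21.6,0],"turn":0},
    {"grip":0,"translation":[-22.3,-21.6,0],"turn":0},
    {"grip":0,"translation":[-22.3,-21.6,0],"turn":0},
    {"grip":0,"translation":[-22.3,-21.6,0],"turn":0},
    {"grip":0,"translation":[-22.3,-21.6,0],"turn":0}
  ]
}}

```text
clock: 6.12
tcp_pos: [0.6592, -0.048, 0.1901]
orientation: [-0.0, 0.229, 0.973, 0.001]
wrist_force: [0.2, -0.3, -2.3]
opening: 0.0226
```

```bash
cat > shot.py <<'E'
from h import *
import pickle,sys
n=sys.argv[1]
s=bot.read_state(); cal=viewer.get_calibration("wrist"); im=viewer.read_camera("wrist"); cv2.imwrite(f"pics/{n}.png",im)
tc=viewer.get_calibration("top"); im=viewer.read_camera("top"); cv2.imwrite(f"pics/{n}t.png",im)
P=[]
for i in range(3):
    P.append(bot.read_state()); viewer.read_camera("top")
s["tcp_pos"]=np.mean([s["tcp_pos"]]+[p["tcp_pos"] for p in P],0)
pickle.dump((s,cal,tc),open(n+".pkl","wb"))
print(s["clock"],s["tcp_pos"],"sd",np.std([p["tcp_pos"] for p in P],0),s["orientation"],s["wrist_force"],s["opening"])
E
python3 shot.py w3
```

```text
6.1167 [ 0.65929623 -0.04881617  0.19027437] sd [1.65463243e-05 2.99379203e-04 2.03637411e-05] [-3.66495344e-04  2.28815179e-01  9.73469672e-01  5.27249556e-04] [ 0.23640818 -0.28779326 -2.29497458] 0.02258254265539042
```

View pics/w3.png

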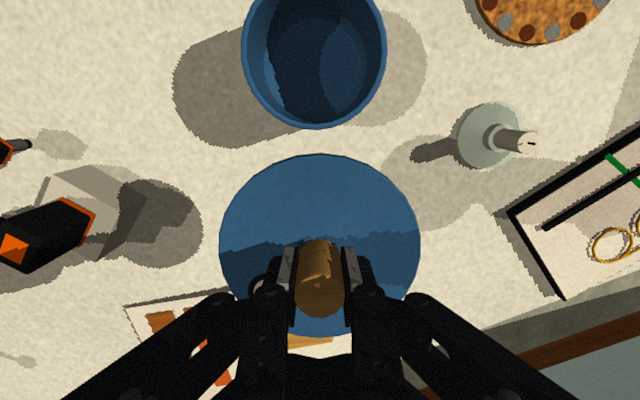

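The lid is held level, with its disc centre near (320,245). The pot's rim is visible around (313,52), the candle is at (490,135), and the dock is at the left.

Run:
```python
from h import *
import pickle
s,cal,tc=pickle.load(open("w3.pkl","rb")); im=cv2.imread("pics/w3.png")
H,S,V=cv2.split(cv2.cvtColor(im,cv2.COLOR_BGR2HSV))
b=((H>95)&(H<125)&(S>70))
def fit(mask,z,keep):
    c=max(blobs(mask),key=cv2.contourArea); h=cv2.convexHull(c)[:,0]; h=np.array([p for p in h if keep(p)])
    p=np.array([cast(cal,*q,z)[:2] for q in h])
    a=np.linalg.lstsq(np.c_[2*p,np.ones(len(p))],(p**2).sum(1),rcond=None)[0]; r=np.sqrt(a[2]+a[0]**2+a[1]**2)
    res=np.linalg.norm(p-a[:2],axis=1)-r; print(len(h),"c",a[:2].round(4),"r",r.round(4),"rms",res.std().round(5)); return a[:2]
m=b.copy(); m[140:]=0; m[:,:225]=0; m[:,400:]=0
pot=fit(m,.084,lambda p:p[1]>3)
m=b.copy(); m[:150]=0; m[300:]=0; m[:,:210]=0;m[:,430:]=0
for z in (-.008,-.0115): lid=fit(m,s["tcp_pos"][2]+z,lambda p:p[1]<285)
print("tcp",s["tcp_pos"],"delta",pot-lid,"tool",totool(s,s["tcp_pos"]+np.r_[pot-lid,0]))
# pot refined from top view now
im=cv2.imread("pics/top0.png");
```

```text
35 c [0.5514 0.0011] r 0.0557 rms 0.00012
34 c [ 0.6593 -0.0478] r 0.0574 rms 0.00014
34 c [ 0.661  -0.0486] r 0.0587 rms 0.00014
tcp [ 0.65929623 -0.04881617  0.19027437] delta [-0.10956998  0.0497021 ] tool [ 1.20238305e+01 -4.31466053e-01  1.11101740e-02]
```

>>> {"method": "play_rows", "body": {
  "rows": [
    {"grip":0,"translation":[0.5,0,0],"turn":0},
    {"grip":0,"translation":[1.5,0,0],"turn":0},
    {"grip":0,"translation":[3,-0.2,0],"turn":0},
    {"grip":0,"translation":[5,-0.2,0],"turn":0},
    {"grip":0,"translation":[7,-0.3,0],"turn":0},
    {"grip":0,"translation":[9,-0.4,0],"turn":0},
    {"grip":0,"translation":[10.5,-0.45,0],"turn":0},
    {"grip":0,"translation":[11.5,-0.45,0],"turn":0},
    {"grip":0,"translation":[11.95,-0.45,0],"turn":0},
    {"grip":0,"translation":[11.95,-0.45,1],"turn":0},
    {"grip":0,"translation":[11.95,-0.45,3],"turn":0},
    {"grip":0,"translation":[11.95,-0.45,5],"turn":0},
    {"grip":0,"translation":[11.95,-0.45,6],"turn":0},
    {"grip":0,"translation":[11.95,-0.45,6],"turn":0},
    {"grip":0,"translation":[11.95,-0.45,6],"turn":0},
    {"grip":0,"translation":[11.95,-0.45,6],"turn":0},
    {"grip":0,"translation":[11.95,-0.45,6],"turn":0}
  ]
}}

```text
clock: 7.78
tcp_pos: [0.552, -0.001, 0.1315]
orientation: [0.001, 0.23, 0.973, 0.0]
wrist_force: [-0.7, 0.0, -2.4]
opening: 0.0221
```

```bash
python3 shot.py w4
python3 - <<'E'
from h import *
im=viewer.read_camera("scene"); cv2.imwrite("pics/s4.png",cv2.resize(cv2.convertScaleAbs(im[110:250,270:440],alpha=1.6),None,fx=3,fy=3,interpolation=cv2.INTER_CUBIC))
cal=viewer.get_calibration("scene")
for p in ([.5512,.0008,.085],[.5512,.0008,.117]): print((proj(cal,p)-[270,110])*3)
E
```

```text
7.7833 [ 0.55157314 -0.00088038  0.13135205] sd [1.81620081e-04 2.10771121e-05 1.30895382e-04] [1.34695909e-03 2.30439257e-01 9.73085700e-01 3.93834294e-04] [-0.69181704  0.00581421 -2.44719782] 0.02208381825655989
[213.42853933 228.51002715]
[214.80136523 202.16042913]
```

View pics/s4.png

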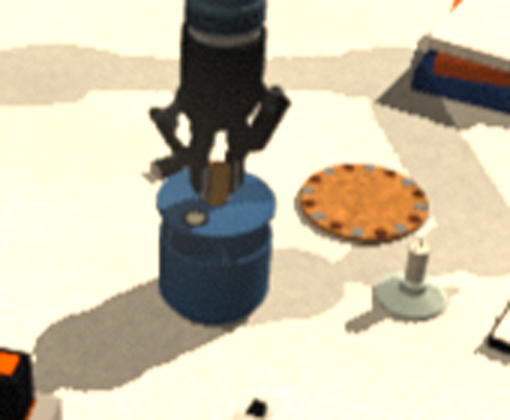

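The scene view shows the lid centred over the pot (columns 157–275 against 160–271), so I'll lower it slowly.

>>> {"method": "play_rows", "body": {
  "rows": [
    {"grip":0,"translation":[0,0.1,0.5],"turn":0},
    {"grip":0,"translation":[0,0.1,1],"turn":0},
    {"grip":0,"translation":[0,0.1,1.4],"turn":0},
    {"grip":0,"translation":[0,0.1,1.7],"turn":0},
    {"grip":0,"translation":[0,0.1,1.9],"turn":0},
    {"grip":0,"translation":[0,0.1,2.1],"turn":0},
    {"grip":0,"translation":[0,0.1,2.3],"turn":0},
    {"grip":0,"translation":[0,0.1,2.5],"turn":0},
    {"grip":0,"translation":[0,0.1,2.5],"turn":0},
    {"grip":0,"translation":[0,0.1,2.5],"turn":0}
  ]
}}

```text
clock: 8.92
tcp_pos: [0.5509, 0.0, 0.1052]
orientation: [-0.0, 0.23, 0.973, -0.0]
wrist_force: [0.7, 0.6, -2.7]
opening: 0.0225
```

>>> {"method": "play_rows", "body": {
  "rows": [
    {"grip":0,"translation":[0,0,0.1],"turn":0},
    {"grip":0,"translation":[0,0,0.2],"turn":0},
    {"grip":0,"translation":[0,0,0.25],"turn":0},
    {"grip":0,"translation":[0,0,0.3],"turn":0},
    {"grip":0,"translation":[0,0,0.3],"turn":0},
    {"grip":0,"translation":[0,0,0.3],"turn":0}
  ]
}}

```text
clock: 9.42
tcp_pos: [0.551, 0.0001, 0.1023]
orientation: [-0.0, 0.23, 0.973, 0.0]
wrist_force: [-0.7, 0.1, -1.8]
opening: 0.0222
```

>>> {"method": "play_rows", "body": {
  "rows": [
    {"grip":0,"translation":[0,0,0.05],"turn":0},
    {"grip":0,"translation":[0,0,0.1],"turn":0},
    {"grip":0,"translation":[0,0,0.15],"turn":0},
    {"grip":0,"translation":[0,0,0.15],"turn":0},
    {"grip":0,"translation":[0,0,0.15],"turn":0}
  ]
}}

```text
clock: 9.83
tcp_pos: [0.5509, 0.0001, 0.1007]
orientation: [-0.0, 0.23, 0.973, -0.0]
wrist_force: [0.1, 1.1, -2.5]
opening: 0.0223
```

>>> {"method": "play_rows", "body": {
  "rows": [
    {"grip":0,"translation":[0,0,0.05],"turn":0},
    {"grip":0,"translation":[0,0,0.1],"turn":0},
    {"grip":0,"translation":[0,0,0.15],"turn":0},
    {"grip":0,"translation":[0,0,0.2],"turn":0},
    {"grip":0,"translation":[0,0,0.2],"turn":0},
    {"grip":0,"translation":[0,0,0.2],"turn":0}
  ]
}}

```text
clock: 10.33
tcp_pos: [0.551, 0.0, 0.0997]
orientation: [-0.0, 0.23, 0.973, 0.0]
wrist_force: [-2.7, 0.7, 5.2]
opening: 0.0222
```

>>> {"method": "play_rows", "body": {
  "rows": [
    {"grip":40,"translation":[0,0,-0.05],"turn":0},
    {"grip":60,"translation":[0,0,-0.05],"turn":0},
    {"grip":80,"translation":[0,0,-0.05],"turn":0},
    {"grip":100,"translation":[0,0,-0.05],"turn":0},
    {"grip":100,"translation":[0,0,-0.05],"turn":0},
    {"grip":100,"translation":[0,0,-0.05],"turn":0},
    {"grip":100,"translation":[0,0,-0.5],"turn":0},
    {"grip":100,"translation":[0,0,-2],"turn":0},
    {"grip":100,"translation":[0,0,-4],"turn":0},
    {"grip":100,"translation":[0,0,-7],"turn":0},
    {"grip":100,"translation":[0,0,-10],"turn":0},
    {"grip":100,"translation":[0,0,-12],"turn":0},
    {"grip":100,"translation":[0,0,-13],"turn":0},
    {"grip":100,"translation":[0,0,-13],"turn":0},
    {"grip":100,"translation":[0,0,-13],"turn":0}
  ]
}}

```text
clock: 11.58
tcp_pos: [0.5508, 0.0001, 0.2285]
orientation: [-0.0, 0.23, 0.973, 0.0]
wrist_force: [-0.6, 0.0, -0.3]
opening: 0.0856
```

```bash
python3 shot.py w5
```

```text
11.5833 [5.49816284e-01 6.88890880e-05 2.27147268e-01] sd [5.73537414e-05 2.14347683e-05 8.51768895e-05] [-3.41060886e-05  2.30274928e-01  9.73125608e-01  9.18478478e-05] [-0.57861906  0.02994289 -0.31523861] 0.08558424965131713
```

View pics/w5.png

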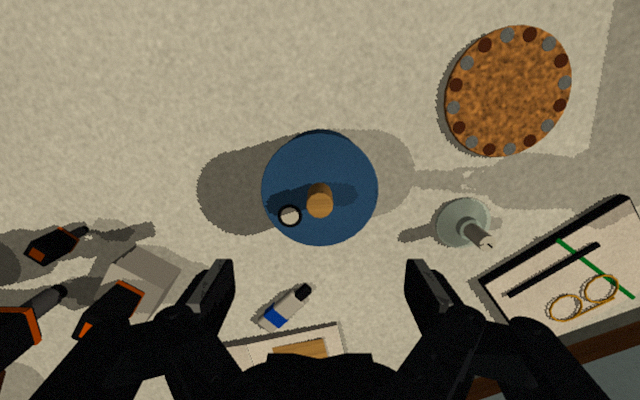

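The lid is on the pot: disc centre near (319,188), spot at (290,215), rim hidden evenly around it. I'll measure it from this picture while moving above the reader.

>>> {"method": "play_rows", "body": {
  "rows": [
    {"grip":100,"translation":[-0.7,-1.2,0],"turn":-0.1},
    {"grip":100,"translation":[-1.8,-3,0],"turn":-0.2},
    {"grip":100,"translation":[-3.3,-5.5,0],"turn":-0.3},
    {"grip":100,"translation":[-5,-8.2,0],"turn":-0.4},
    {"grip":100,"translation":[-6.7,-11,0],"turn":-0.5},
    {"grip":100,"translation":[-8.3,-13.8,0],"turn":-0.6},
    {"grip":100,"translation":[-10,-16.5,0],"turn":-0.7},
    {"grip":100,"translation":[-11.6,-19.3,0],"turn":-0.8},
    {"grip":100,"translation":[-13,-21.7,0],"turn":-0.9},
    {"grip":100,"translation":[-14,-23.3,0],"turn":-1.0},
    {"grip":100,"translation":[-14.5,-24.2,0],"turn":-1.0},
    {"grip":100,"translation":[-14.5,-24.2,0],"turn":-1.0},
    {"grip":100,"translation":[-14.5,-24.2,0],"turn":-1.0},
    {"grip":100,"translation":[-14.5,-24.2,0],"turn":-1.0}
  ]
}}

```text
clock: 13.0
tcp_pos: [0.5726, -0.2787, 0.2281]
orientation: [-0.0, -0.265, 0.964, 0.001]
wrist_force: [-0.5, 0.1, -0.3]
opening: 0.0853
```

```bash
python3 shot.py w6
python3 - <<'E'
from h import *
import pickle
s,cal,tc=pickle.load(open("w5.pkl","rb")); im=cv2.imread("pics/w5.png")
H,S,V=cv2.split(cv2.cvtColor(im,cv2.COLOR_BGR2HSV))
b=((H>95)&(H<125)&(S>70)); b[:120]=0;b[255:]=0;b[:,:250]=0;b[:,390:]=0
h=cv2.convexHull(max(blobs(b),key=cv2.contourArea))[:,0]; h=h[h[:,1]>145]
p=np.array([cast(cal,*q,.092)[:2] for q in h]); a=np.linalg.lstsq(np.c_[2*p,np.ones(len(p))],(p**2).sum(1),rcond=None)[0]
print("lid",a[:2],np.sqrt(a[2]+a[0]**2+a[1]**2))
w=(S<90)&(V>100); w[:195]=0;w[235:]=0;w[:,:272]=0;w[:,306:]=0
for c in blobs(w,30):
    (u,v),r=cv2.minEnclosingCircle(c); print("spot",u,v,r,cast(cal,u,v,.092))
# spot from current top view
tc=viewer.get_calibration("top"); t=viewer.read_camera("top"); cv2.imwrite("pics/t6.png",t)
u,v=proj(tc,[.56,-.037,.092]).round().astype(int); print("top pred",u,v)
g=t[v-8:v+9,u-8:u+9].astype(float).min(2); g=np.clip(g-70,0,None); yy,xx=np.mgrid[v-8:v+9,u-8:u+9]
print("top spot",cast(tc,(g*xx).sum()/g.sum(),(g*yy).sum()/g.sum(),.092), g.max())
E
```

```text
13.0 [ 0.57272409 -0.27877436  0.22850551] sd [3.78103841e-05 3.23654210e-04 1.23426427e-04] [-1.54598676e-04 -2.65088634e-01  9.64223442e-01  1.07055747e-03] [-0.53111674  0.09758368 -0.3137809 ] 0.08534696959649961
lid [ 5.51457756e-01 -1.00465739e-04] 0.057353324661413636
spot 277.5 231.0 6.265082359313965 [ 0.5690042  -0.05671108  0.092     ]
spot 289.5 216.0 8.732224464416504 [ 0.56001248 -0.0378181   0.092     ]
top pred 288 196
top spot [ 0.56277379 -0.03807408  0.092     ] 12.0
```

View pics/w6.png

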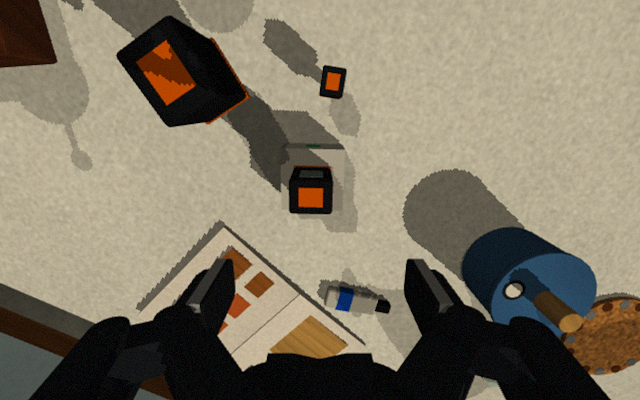

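The reader stands at (311,197) and its top face spans about (289–333, 181–214), square to the tool. The glue at (345,298), the small decoy at (333,82) and the big decoy at (180,70) are clear.

Run:
```python
from h import *
import pickle
s,cal,tc=pickle.load(open("w6.pkl","rb")); im=cv2.imread("pics/w6.png")
H,S,V=cv2.split(cv2.cvtColor(im,cv2.COLOR_BGR2HSV))
m=((V<45)|((H<16)&(S>180)))&True; m[:160]=0;m[225:]=0;m[:,:275]=0;m[:,345:]=0
c=max(blobs(m),key=cv2.contourArea)[:,0]
for r in (170,176,182,190,198,206,212): q=c[c[:,1]==r,0]; print(r,q.min() if len(q) else None,q.max() if len(q) else None)
for col in (295,303,311,319,327): q=c[c[:,0]==col,1]; print(col,q.min() if len(q) else None,q.max() if len(q) else None)
o=((H<16)&(S>180))&(m>0); r=cv2.minAreaRect(max(blobs(o),key=cv2.contourArea)); print("button",r,cast(cal,*r[0],.114))
ls=[q for q in (c[c[:,1]==r,0].min() for r in range(186,210))]; print("slope left px/row",np.polyfit(range(186,210),ls,1)[0],np.polyfit(range(186,210),[c[c[:,1]==r,0].max() for r in range(186,210)],1)[0])
bc=[c[c[:,0]==k,1].max() for k in range(294,329)]; print("bottom slope",np.polyfit(range(294,329),bc,1)[0])
cv2.imwrite("pics/w6c.png",cv2.resize(cv2.convertScaleAbs(im[155:225,270:350],alpha=2.5),None,fx=7,fy=7,interpolation=cv2.INTER_CUBIC))
```

```text
170 293 329
176 291 331
182 289 332
190 289 331
198 290 331
206 290 331
212 291 330
295 166 212
303 166 212
311 166 213
319 166 213
327 166 213
button ((310.5, 197.0), (20.0, 25.0), 90.0) [ 0.5749955  -0.28523173  0.114     ]
slope left px/row 0.060869565217394325 -4.522740721267801e-17
bottom slope 0.04257703081232499
```

View pics/w6c.png

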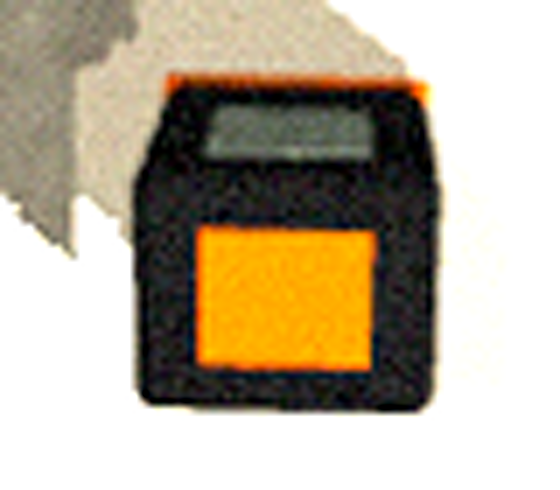

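>>> {"method": "play_rows", "body": {
  "rows": [
    {"grip":100,"translation":[0.15,-0.6,1],"turn":0},
    {"grip":100,"translation":[0.15,-0.6,3.5],"turn":0},
    {"grip":100,"translation":[0.15,-0.6,6.5],"turn":0},
    {"grip":100,"translation":[0.15,-0.6,9.5],"turn":0},
    {"grip":100,"translation":[0.15,-0.6,12.5],"turn":0},
    {"grip":100,"translation":[0.15,-0.6,14.8],"turn":0},
    {"grip":100,"translation":[0.15,-0.6,16],"turn":0},
    {"grip":100,"translation":[0.15,-0.6,16.4],"turn":0},
    {"grip":100,"translation":[0.15,-0.6,16.4],"turn":0},
    {"grip":100,"translation":[0.15,-0.6,16.4],"turn":0},
    {"grip":100,"translation":[0.15,-0.6,16.4],"turn":0}
  ]
}}

```text
clock: 14.22
tcp_pos: [0.5755, -0.2882, 0.0669]
orientation: [0.002, -0.264, 0.964, -0.001]
wrist_force: [-0.1, 0.0, 0.5]
opening: 0.0852
```

>>> {"method": "play_rows", "body": {
  "rows": [
    {"grip":90,"translation":[0,0,0],"turn":0},
    {"grip":75,"translation":[0,0,0],"turn":0},
    {"grip":65,"translation":[0,0,0],"turn":0},
    {"grip":60,"translation":[0,0,0],"turn":0},
    {"grip":60,"translation":[0,0,0],"turn":0}
  ]
}}

```text
clock: 14.63
tcp_pos: [0.574, -0.2872, 0.0651]
orientation: [0.0, -0.264, 0.964, -0.0]
wrist_force: [0.1, 0.2, -0.2]
opening: 0.0514
```

```bash
python3 shot.py w7
```

```text
14.6333 [ 0.57390188 -0.28716444  0.06484175] sd [3.06944843e-05 1.33553847e-05 6.78536262e-05] [ 1.86603273e-04 -2.64472454e-01  9.64393216e-01 -1.02296109e-04] [ 0.1356948   0.17787972 -0.21706221] 0.05140157394808576
```

View pics/w7.png

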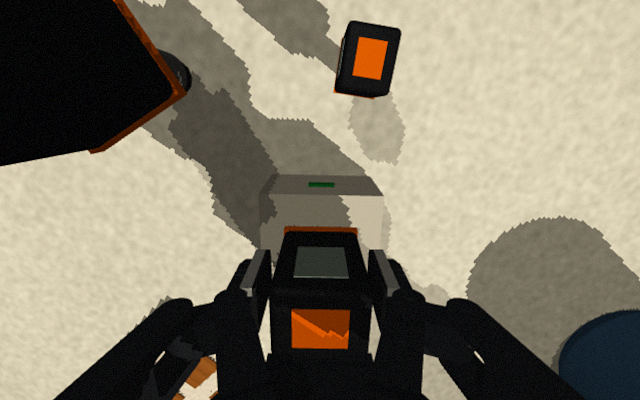

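The reader stands centred between the fingers: body columns 272–370, fingers 262–378. I'll close and lift straight up.

>>> {"method": "play_rows", "body": {
  "rows": [
    {"grip":50,"translation":[0,0,0.2],"turn":0},
    {"grip":40,"translation":[0,0,0.2],"turn":0},
    {"grip":30,"translation":[0,0,0.2],"turn":0},
    {"grip":10,"translation":[0,0,0.2],"turn":0},
    {"grip":0,"translation":[0,0,0.2],"turn":0},
    {"grip":0,"translation":[0,0,0.2],"turn":0},
    {"grip":0,"translation":[0,0,0.2],"turn":0},
    {"grip":0,"translation":[0,0,0.2],"turn":0},
    {"grip":0,"translation":[0,0,0.2],"turn":0}
  ]
}}

```text
clock: 15.63
tcp_pos: [0.5739, -0.2872, 0.0627]
orientation: [-0.0, -0.264, 0.964, -0.0]
wrist_force: [0.4, -0.6, 0.3]
opening: 0.0397
```

>>> {"method": "play_rows", "body": {
  "rows": [
    {"grip":0,"translation":[0,0,-0.4],"turn":0},
    {"grip":0,"translation":[0,0,-1.2],"turn":0},
    {"grip":0,"translation":[0,0,-2.4],"turn":0},
    {"grip":0,"translation":[0,0,-4],"turn":0},
    {"grip":0,"translation":[0,0,-6],"turn":0},
    {"grip":0,"translation":[0,0,-8],"turn":0},
    {"grip":0,"translation":[0,0,-10],"turn":0},
    {"grip":0,"translation":[0,0,-12],"turn":0},
    {"grip":0,"translation":[0,0,-14],"turn":0},
    {"grip":0,"translation":[0,0,-15.4],"turn":0},
    {"grip":0,"translation":[0,0,-16],"turn":0},
    {"grip":0,"translation":[0,0,-16],"turn":0},
    {"grip":0,"translation":[0,0,-16],"turn":0},
    {"grip":0,"translation":[0,0,-16],"turn":0}
  ]
}}

```text
clock: 16.8
tcp_pos: [0.573, -0.2867, 0.2215]
orientation: [-0.001, -0.264, 0.964, 0.001]
wrist_force: [-0.5, -0.8, -0.9]
opening: 0.0393
```

```bash
python3 shot.py w8
python3 - <<'E'
from h import *
im=viewer.read_camera("scene"); cv2.imwrite("pics/s8raw.png",im)
a=cv2.resize(im[120:280,200:400],None,fx=2.8,fy=2.8,interpolation=cv2.INTER_CUBIC)
w=cv2.imread("pics/w8.png")[140:400,180:460]; w=cv2.resize(w,(240,223))
o=np.zeros((448,800,3),np.uint8); o[:a.shape[0],:560]=a[:448]; o[:223,560:]=w; cv2.imwrite("pics/v8.png",cv2.convertScaleAbs(o,alpha=1.5))
E
```

```text
16.8 [ 0.57306142 -0.28672233  0.22132522] sd [1.07407621e-04 8.04450306e-05 1.24274603e-04] [-9.40115467e-04 -2.64431533e-01  9.64403683e-01  7.85644237e-04] [-0.52586295 -0.83893135 -0.90220074] 0.03934234225947948
```

View pics/v8.png

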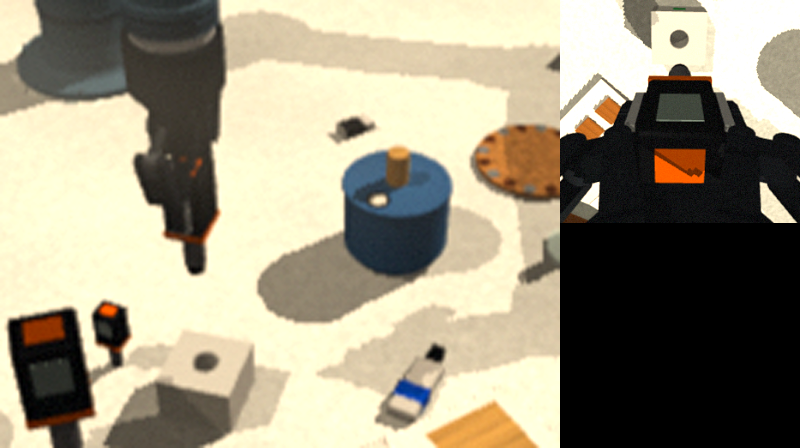

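The reader is held upright above the emptied dock and the lid sits on the pot with its spot in the open. Next I'll check the reader's offset in the tool frame.

Run:
```python
from h import *
import pickle
for n in ("w7","w8"):
    s,cal,tc=pickle.load(open(n+".pkl","rb")); im=cv2.imread(f"pics/{n}.png")
    H,S,V=cv2.split(cv2.cvtColor(im,cv2.COLOR_BGR2HSV))
    m=(H<16)&(S>150)&(V>60); m[:285]=0; m[:,:270]=0; m[:,380:]=0
    c=max(blobs(m),key=cv2.contourArea); r=cv2.boundingRect(c); u,v=r[0]+r[2]/2,r[1]+r[3]/2
    z=s["tcp_pos"][2]+.051 if n=="w8" else .114
    print(n,r,"button-TCP tool cm",totool(s,cast(cal,u,v,z)), "h", s["tcp_pos"][2])
    # band lower front edge (image-upper), bottom of body
    b=(H<16)&(S>150)&(V>60); b[285:]=0;b[:200]=0;b[:,:270]=0;b[:,380:]=0
    c=max(blobs(b,5),key=cv2.contourArea); r=cv2.boundingRect(c); zb=z-.064
    print("   band",r,totool(s,cast(cal,r[0]+r[2]/2,r[1],zb)))
s=bot.read_state()
print("tool shift to above spot",totool(s,[.5585,-.0382,s["tcp_pos"][2]]),s["tcp_pos"])
```

```text
w7 (291, 309, 59, 40) button-TCP tool cm [-0.30775127  0.11703696 -4.91576603] h 0.06484174946742148
   band (284, 226, 74, 10) [1.39369917 0.17056036 1.48369839]
w8 (290, 313, 60, 41) button-TCP tool cm [-0.34437065  0.11610956 -5.100263  ] h 0.22132521665579813
   band (283, 228, 74, 10) [1.3580089  0.13136298 1.30216651]
tool shift to above spot [-1.13979712e+01  2.21679238e+01  1.29127637e-02] [ 0.57352351 -0.28701192  0.22190582]
```

>>> {"method": "play_rows", "body": {
  "rows": [
    {"grip":0,"translation":[-0.3,0.6,0],"turn":0},
    {"grip":0,"translation":[-0.9,1.8,0],"turn":0},
    {"grip":0,"translation":[-1.8,3.5,0],"turn":0},
    {"grip":0,"translation":[-2.8,5.5,0],"turn":0},
    {"grip":0,"translation":[-3.9,7.7,0],"turn":0},
    {"grip":0,"translation":[-5,9.9,0],"turn":0},
    {"grip":0,"translation":[-6.1,12.1,0],"turn":0},
    {"grip":0,"translation":[-7.2,14.3,0],"turn":0},
    {"grip":0,"translation":[-8.3,16.5,0],"turn":0},
    {"grip":0,"translation":[-9.4,18.5,0],"turn":0},
    {"grip":0,"translation":[-10.3,20.2,0],"turn":0},
    {"grip":0,"translation":[-10.9,21.4,0],"turn":0},
    {"grip":0,"translation":[-11.2,22,0],"turn":0},
    {"grip":0,"translation":[-11.25,22.1,1],"turn":0},
    {"grip":0,"translation":[-11.25,22.1,2.5],"turn":0},
    {"grip":0,"translation":[-11.25,22.1,4],"turn":0},
    {"grip":0,"translation":[-11.25,22.1,5],"turn":0},
    {"grip":0,"translation":[-11.25,22.1,5.5],"turn":0},
    {"grip":0,"translation":[-11.25,22.1,5.5],"turn":0},
    {"grip":0,"translation":[-11.25,22.1,5.5],"turn":0}
  ]
}}

```text
clock: 18.77
tcp_pos: [0.5579, -0.0403, 0.1676]
orientation: [-0.0, -0.264, 0.965, -0.0]
wrist_force: [1.0, 0.4, -0.2]
opening: 0.0393
```

>>> {"method": "play_rows", "body": {
  "rows": [
    {"grip":0,"translation":[0,0,0],"turn":0},
    {"grip":0,"translation":[0,0,0],"turn":0},
    {"grip":0,"translation":[0,0,0],"turn":0}
  ]
}}

```text
clock: 19.02
tcp_pos: [0.5587, -0.0398, 0.1687]
orientation: [0.001, -0.264, 0.964, -0.0]
wrist_force: [0.8, -0.4, -0.9]
opening: 0.0394
```

```bash
python3 shot.py w9
python3 - <<'E'
from h import *
s=bot.read_state(); print(s["tcp_pos"], "fix",totool(s,[.5575,-.0393,.166]))
E
```

```text
19.0167 [ 0.55835548 -0.03970496  0.16834587] sd [8.25836727e-05 1.34915219e-05 1.02886112e-04] [ 8.63010581e-04 -2.64410453e-01  9.64409835e-01 -1.91526477e-04] [ 0.84681862 -0.36188672 -0.89637609] 0.03936758284399345
[ 0.55807887 -0.0396844   0.16802933] fix [0.03026549 0.06262216 0.20291092]
```

>>> {"method": "play_rows", "body": {
  "rows": [
    {"grip":0,"translation":[0,0,0.4],"turn":0},
    {"grip":0,"translation":[0,0,0.8],"turn":0},
    {"grip":0,"translation":[0,0,1.0],"turn":0},
    {"grip":0,"translation":[0,0,1.1],"turn":0},
    {"grip":0,"translation":[0,0,1.1],"turn":0},
    {"grip":0,"translation":[0,0,1.1],"turn":0}
  ]
}}

```text
clock: 19.77
tcp_pos: [0.5579, -0.0397, 0.1565]
orientation: [-0.0, -0.264, 0.964, 0.0]
wrist_force: [0.1, 0.2, -0.3]
opening: 0.0395
```

```bash
python3 shot.py w10
python3 - <<'E'
from h import *
s=bot.read_state()
im=viewer.read_camera("scene"); cal=viewer.get_calibration("scene")
x0,y0=300,150; a=cv2.resize(im[y0:y0+75,x0:x0+80],None,fx=7,fy=7,interpolation=cv2.INTER_CUBIC)
for p in ([.5596,-.038,.092],[.5596,-.038,.098],[.5513,.0003,.130]): print((proj(cal,p)-[x0,y0]+.5)*7)
w=cv2.imread("pics/w10.png")[180:400,190:450]; w=cv2.resize(w,(240,203))
o=np.zeros((525,800,3),np.uint8); o[:,:560]=a; o[:203,560:]=w; cv2.imwrite("pics/v10.png",cv2.convertScaleAbs(o,alpha=1.6))
E
```

```text
19.7667 [ 0.55805016 -0.03971499  0.15682252] sd [2.90335297e-05 1.23155402e-05 5.16825739e-05] [-2.00996693e-04 -2.64461841e-01  9.64396129e-01  1.31137709e-05] [ 0.06321992  0.24498495 -0.31809764] 0.0394606166018553
[243.64348931 292.82909082]
[244.09649152 281.27863788]
[295.39745635 170.23349653]
```

View pics/v10.png

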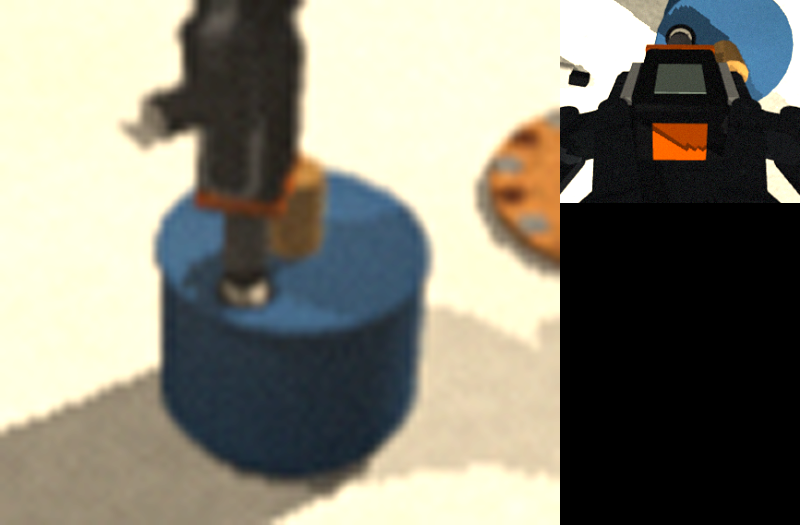

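The foot is a few mm above the spot. In the crop the ring is centred near (246,290), where (244,293) was predicted, and the nose is at column ~245, so it is aligned sideways. Now I'll press gently in small steps.

>>> {"method": "play_rows", "body": {
  "rows": [
    {"grip":0,"translation":[0.03,0.03,0.2],"turn":0},
    {"grip":0,"translation":[0.03,0.03,0.4],"turn":0},
    {"grip":0,"translation":[0.03,0.03,0.5],"turn":0},
    {"grip":0,"translation":[0.03,0.03,0.5],"turn":0},
    {"grip":0,"translation":[0.03,0.03,0.5],"turn":0},
    {"grip":0,"translation":[0.03,0.03,0.5],"turn":0}
  ]
}}

```text
clock: 20.57
tcp_pos: [0.5575, -0.0396, 0.1517]
orientation: [-0.0, -0.264, 0.964, 0.0]
wrist_force: [0.2, 0.2, -1.4]
opening: 0.0394
```

>>> {"method": "play_rows", "body": {
  "rows": [
    {"grip":0,"translation":[0,0,0.05],"turn":0},
    {"grip":0,"translation":[0,0,0.1],"turn":0},
    {"grip":0,"translation":[0,0,0.15],"turn":0},
    {"grip":0,"translation":[0,0,0.2],"turn":0},
    {"grip":0,"translation":[0,0,0.2],"turn":0},
    {"grip":0,"translation":[0,0,0.2],"turn":0},
    {"grip":0,"translation":[0,0,0.2],"turn":0}
  ]
}}

```text
clock: 21.15
tcp_pos: [0.5577, -0.0396, 0.15]
orientation: [0.0, -0.264, 0.964, -0.0]
wrist_force: [-0.8, 0.1, 1.6]
opening: 0.0393
```

>>> {"method": "play_rows", "body": {
  "rows": [
    {"grip":0,"translation":[0,0,0.05],"turn":0},
    {"grip":0,"translation":[0,0,0.1],"turn":0},
    {"grip":0,"translation":[0,0,0.15],"turn":0},
    {"grip":0,"translation":[0,0,0.2],"turn":0},
    {"grip":0,"translation":[0,0,0.25],"turn":0},
    {"grip":0,"translation":[0,0,0.25],"turn":0},
    {"grip":0,"translation":[0,0,0.25],"turn":0},
    {"grip":0,"translation":[0,0,0.25],"turn":0}
  ]
}}

```text
clock: 21.82
tcp_pos: [0.5577, -0.0396, 0.1474]
orientation: [0.0, -0.264, 0.964, -0.0]
wrist_force: [0.1, 0.5, 2.8]
opening: 0.0396
```

Run:
```python
from h import *
F=[];
for i in range(10):
    s=bot.read_state(); F.append(np.r_[s["wrist_force"],s["tcp_pos"]]); im=viewer.read_camera("scene" if i else "wrist")
    if i==0: w=im; wc=viewer.get_calibration("wrist")
F=np.array(F); print(F.mean(0).round(4),F.std(0).round(4),s["opening"])
cv2.imwrite("pics/s11.png",im); cv2.imwrite("pics/w11.png",w)
cal=viewer.get_calibration("scene"); u,v=proj(cal,[.5596,-.038,.092]); print("scene spot pred",u,v)
u,v=int(round(u)),int(round(v)); print(im[v-9:v+8,u-9:u+10].max(2))
uw,vw=proj(wc,[.5596,-.038,.092]); print("wrist spot pred",uw,vw); uw,vw=int(uw),int(vw); print(w[max(0,vw-24):vw+12:2,uw-24:uw+26:2].max(2))
```

```text
[-0.6392 -0.1753  2.8574  0.5577 -0.0396  0.1474] [0.5519 0.3972 0.2171 0.     0.     0.    ] 0.039258081664165834
scene spot pred 334.3062127579778 191.3327272596162
[[88 88 81 61 57 62 62 56 56 60 58 60 58 58 68 81 60 59 61]
 [90 89 88 85 77 71 54 38 41 45 47 51 53 55 63 63 60 57 61]
 [87 87 88 90 88 84 62 33 33 36 33 36 41 54 64 60 59 60 59]
 [89 87 89 90 88 82 53 37 35 33 33 34 42 54 59 58 59 57 59]
 [89 89 86 83 71 64 43 38 35 36 36 34 38 46 48 48 50 51 53]
 [89 85 71 64 51 48 42 38 36 35 34 35 35 46 46 38 40 56 62]
 [88 80 51 47 48 45 41 41 39 35 35 34 35 41 46 56 62 71 70]
 [85 65 49 49 47 46 40 38 36 36 35 34 38 41 59 69 72 70 71]
 [75 53 51 47 49 41 30 36 36 34 32 38 45 40 57 71 70 70 69]
 [60 62 66 49 46 42 24 28 31 30 30 37 58 42 50 69 69 71 70]
 [44 56 65 50 49 45 26 25 28 30 29 41 64 44 61 70 71 69 73]
 [37 41 46 46 46 45 36 30 30 30 33 43 55 65 78 80 79 76 69]
 [39 37 39 42 46 45 48 52 63 65 68 71 77 85 87 87 86 85 77]
 [40 39 41 38 40 40 43 54 69 80 85 86 86 86 86 88 85 87 83]
 [40 41 37 41 39 38 37 42 48 57 66 68 70 75 79 80 81 80 81]
 [39 42 40 41 39 42 36 39 37 37 4
[... 1331 characters left out ...]
37  32  37  38  38  35  37  28  29  29
   24  41   4  15  60  59  57]
 [104 110  95  50  52   8  18  34  38  38  37  32  37  38  30  36  25  28
   24  28   5  13  61  55  58]
 [ 97  92  92  90  61  12  22  28  33  31  37  28  35  34  30  28  28  30
   32  21   6   8  56  62  58]
 [ 92  90  92  93  95  95  96  91  93  91  94  97  96  95  91  96  92  87
   87  85  81  84  87  87  85]
 [ 93  94  91  95  92  93  93  96  90  93  86  93  94  85  93  92  91  93
   87  89  90  89  90  94  93]
 [ 24  29  51  49  45  51  49  51  42  50  47  43  38  44  53  66  61  64
   63  64  62  65  63  58  59]
 [  5   0   9   4   5   5  13   5  11  13  18   8   3  17   8  20   9  16
    5  13   8   4  12   8  14]]
```

```bash
python3 -c "
from rig import bot, job_done
s=bot.read_state(); print(s['clock'],s['wrist_force'],s['tcp_pos'],s['opening']); print(job_done())"
```

```text
22.3167 [-0.96523387 -0.32502954  3.35404276] [ 0.55766368 -0.03961609  0.1473378 ] 0.039526622731788814
the job is handed in; nothing more can be done
None
```

The lid is on the pot and let go, and I handed the job in with the gripper holding the reader pressed on the white spot. That was 22.3 s into the 72 s allowed; no verdict was reported.

- **Lid:** I gripped it by the knob and lowered it until contact. The wrist camera then put its centre within about 1 mm of the pot's measured centre. In the last picture viewed, before pressing, it looked seated and level. I did not measure its tilt or height, or check it again after pressing.
- **Reader position:** It is gripped across its 40 mm side, upright by the tool orientation. In the wrist pixels the rubber foot and the black ring share a centre to about 1 mm. The scene camera showed the foot perhaps 1 mm to one side, with white showing only on the right; the limit is 7 mm.
- **Press:** The wrist force rose about 4 N above the unloaded reading, which varied between about -0.3 and -1.4 N. The tool moved about 3.4 mm past the estimated contact height, so the foot is roughly 3 to 4 mm in.
- **Disagreement:** The top camera placed the reader about 5 mm, and the spot about 3 mm, away from where the wrist camera did. I used the wrist values.
- **Bystanders:** I did not measure the other objects again at the end. They looked untouched wherever they appeared in the later pictures.

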